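# Unlock the detergent box and hold its lid open

## Task

The detergent box is locked: draw the pin with the red tab sideways out of its two eyes, the lid still shut, and lay it in the shallow grey tray, wholly inside and let go. Then lift the yellow lid by its black handle to 40 degrees open and hold it there for the attendant to restock: it falls shut if released, so finish while still holding it steady with the gripper. Leave the other things on the table where they stand.

Things in the scene. Friction and masses are not known exactly. Their poses are not given: they have to be found in the camera images.
- box: blue steel detergent box fixed to the table, 200 x 200 x 100 tall, 108 with its lid shut. Origin: centre of its underside; its front faces its own -x (towards the robot), +y is to the left seen from the robot, z up. Two steel eyes before its front hold a locking pin across a steel tongue of the lid, which keeps the lid from rising
- eye_left (a point): middle of the opening of the left eye, a square steel loop 10 thick along the box's y with an opening 13 x 13, fixed to the box at box x = -125, y = +35, z = 115.5; its top is at z = 127. The right eye is alike, at y = -35
- lid (a joint): hinge of the yellow lid (200 x 200 x 8, about 0.45 kg), in rad: 0 shut, grows as the front edge rises (40 degrees = 0.698), stop at 1.3. A free hinge, no spring or catch: the lid falls shut when released. Hinge line: the box's far top rim (box x = +100, z = 100, parallel to the box's y)
- lid_handle (a point): middle of the black round handle bar on the lid: 10 thick, 110 long along the box's y, on two end posts; 40 above the lid's top (48 above the hinge line's level when shut), 140 to the front of the hinge line. It can turn between pads that pinch it across its length, so the gripper may keep pointing down as the lid rises. Its axes turn with the lid
- lid_hinge (a point): middle of the lid's hinge line; its y axis is the hinge axis; the point turns with the lid (x from front to hinge, z out of the lid's top)
- pin: loose locking pin, about 0.12 kg: square steel bar 9 x 9, an upright red tab 30 (x) x 12 (y) x 50 (z) at one end. Origin: centre of the tab's underside, level with the bar's; the bar runs to y = -160. It starts through both eyes along the box's y, the tab at about box x = -125, y = +100, z = 109, and slides out only to the box's +y; after about 120 mm its tail is clear of both eyes
- pin_tail (a point): free end of the pin's bar, 158 from the tab's middle, on the bar's axis
- tray: shallow grey open tray fixed to the table, outside 170 (x) x 240 (y) x 25 tall, walls and floor 5 thick. Origin: centre of its underside. It stands left or right of the box
- peg_basket: white open basket with clothes pegs, fixed, outside 150 x 200 x 60 tall, on the other side of the box. Origin: centre of its underside
- softener: blue softener bottle, 72 dia x 200 tall, white cap, loose; origin at the middle of its underside. To be left alone
- stain_spray: red spray can, 56 dia x 170 tall, loose; origin at the middle of its underside. To be left alone
- booster_jar: white jar with orange cap, 90 dia x 110 tall, loose; origin at the middle of its underside. To be left alone
- scoop_cup: yellow plastic cup, 72 dia x 75 tall, loose; origin at the middle of its underside. To be left alone
- lint_brush: hand brush lying flat, 200 long, 42 wide, 20 thick, loose; origin at the underside of its middle. To be left alone
- token_dish: white bowl, 100 dia x 30 tall, loose; origin at the middle of its underside. To be left alone
Things that resemble listed ones, but are neither listed nor needed, are in the scene too. There is more than one size of the pin; the one meant has the size given above.

How it is judged:
By the outcome, as a careful person would: the job done as asked, in the order asked, and still so for the second after the job is handed in, while the arm keeps its last pose, push and grip.
It also fails if it takes over 61 s, if anything falls off the work surface, if the arm or the gripper's body presses on something with over 40 N, if the wrist force passes 120 N, or if a joint passes its speed limit or range.

## Robot

A 6-joint arm with a two-finger parallel gripper is mounted at the origin on the work surface. World frame = base frame: x ahead of the robot, y to its left, z up, the work surface at z = 0. Lengths are in m, angles in rad, forces in N, time in s.
With the tool pointing down it reaches from about 0.375 to 0.975 m from the base axis. Payload 3.8 kg.
Tool frame: the origin (TCP) lies at the very end of the fingers, on their centre line; the grasp point (between the pads) lies 19 mm behind it; z points along the fingers, y is the line along which they close (so a half turn about z gives the same grasp; the last joint's range is limited). The gripper opens to 85 mm and grips with 20 to 120 N. Pads are 22 mm wide; open, the fingers measure 114 mm over their backs; the gripper's body (76 mm by 85 mm) begins 54 mm behind the grasp point. The pads swing forward as they close: fully open they stand 13 mm farther back than shut.
Start: joints at [1.115, 0.264, 1.604, -0, 1.274, -0.037], TCP at [0.274, 0.617, 0.231] pointing down, gripper open.
Joint ranges: [-2.63, 2.63], [-0.94, 2.18], [0.31, 2.57], [-1.31, 4.45], [0, 2.66], [-2.55, 2.55]. Speed limits (rad/s): [2.57, 2.57, 3.14, 3.14, 3.14, 3.14].

## Interface

Orientations are given as a rotation vector (axis times angle).
In Python, from workcell import * gives the robot as it stands.
- The arm moves only by the shell command python3 -m crank 'ROWS' [OPENING] [FORCE]. ROWS is JSON, a list that holds one entry, the list of rows, each a list of 6 numbers: the shift along the tool's x, y, z in cm, then the turn, a rotation vector about the tool's x, y, z in rad. In form: [[[dx, dy, dz, ax, ay, az], ...]]. A call has 1 to 8 rows; each row shifts and turns the commanded pose from where the row before left it, along the tool's axes as they then stand; what a row does not reach is not made up. A row lasts 1/12 s, in which the tool goes at most 41.7 mm and 7.16 degrees, less where a joint would pass 70% of its speed; a pose out of reach is approached as far as the arm can. A call with a gripper value outside its range is refused whole. OPENING is the finger opening in cm, from 0 to 8.54, set as the call begins (- or left out, the last holds). The fingers move at their own pace and stop on an object; FORCE is the grip in N (left out, the last holds). Time passes only in rows, so rows that do not move let the fingers close. It gives the time, the measured TCP pose, the force, the opening and the grip force at its end, in the units of the state.
- read_state(): the state, without advancing time (a new reading comes with each control period).
- read_camera(name): name is "side" or "top"; returns the picture (384x512x3 uint8, blue, green, red); there is no depth.
- camera_model(name): a dict with "camera_matrix" (3x3 intrinsics, pixels), "R" (3x3) and "t" (3): a world point X has camera coordinates R X + t. Camera axes: x right, y down, z forward; pixel columns grow to the right and rows downward; lengths in m; the calibration is good to about 2 mm. A picture is of the moment at which its call begins. camera_model takes no time and is no camera call.
- finish_job(): hands the job in; it is judged then, once.
The state is a dict: "time": time; "q": joint angles; "joint_vel": joint speeds; "joint_torque": joint torques, N m; "tool_pos": TCP position; "tcp_rot": TCP orientation; "wrist_force": force on the tool from outside, world axes, zero at the start; "torque": the same for the moment, N m; "width": opening from 0.0 (shut) to 1.0 (fully open); "grip_force": force on a finger pad.
Only numpy, scipy, OpenCV 4.12 (cv2) and the standard library are available. Lean on these libraries where they do the work, as an engineer would, in place of code of your own. Each camera call takes 0.05 s, during which the arm holds its last target. There are 200 camera calls.

## Working session

There is one attempt and no reset: what is moved stays moved. The work goes in short steps, Python scripts to look and compute and a shell command to move; the robot and the scene stay as the last step left them, time stands still between calls to the robot, and variables do not carry over. Pictures are saved under pics/ and viewed, at most 11 in all, crops included, and the job is handed in when it is done.

```bash
mkdir -p pics; ls
python3 - <<'E'
from workcell import *
import cv2
for n in ("top","side"):
    cv2.imwrite(f"pics/{n}0.png",read_camera(n)); m=camera_model(n); print(n,m["camera_matrix"],m["R"],m["t"])
s=read_state();print(s)
E
```

```text
pics
top [[429.39274679   0.         255.23483137]
 [  0.         429.39274679 196.11517537]
 [  0.           0.           1.        ]] [[-1.18706893e-02 -9.99928458e-01 -1.47157763e-03]
 [-9.93431460e-01  1.19610402e-02 -1.13801876e-01]
 [ 1.13811336e-01  1.11004802e-04 -9.93502374e-01]] [-0.01335827  0.54562607  1.48295254]
side [[446.76325545   0.         255.32530905]
 [  0.         446.76325545 185.52912956]
 [  0.           0.           1.        ]] [[-0.99780188 -0.06334416  0.01946607]
 [-0.05638604  0.65723317 -0.75157513]
 [ 0.03481415 -0.75102069 -0.65936021]] [0.53792255 0.10628733 1.46578505]
{'time': 0.1, 'q': array([ 1.11510927e+00,  2.64678438e-01,  1.60526735e+00,  2.76396669e-06,
        1.27370703e+00, -3.68882815e-02]), 'joint_vel': array([ 1.83343762e-03, -2.55023345e-03, -3.61913021e-03,  1.10926983e-03,
       -9.16304588e-04, -2.90822550e-05]), 'joint_torque': array([ 1.27877851e-03, -5.16710401e+01, -3.68590665e+01,  2.26978457e-06,
        6.40049460e-03,  2.82215808e-06]), 'tool_pos': array([0.27419337, 0.61605998, 0.23006996]), 'tcp_rot': array([-0.65294653, -3.07247191,  0.00313693]), 'wrist_force': array([-0.10929081,  0.33450659, -0.35504698]), 'torque': array([ 0.0121204 , -0.01862972, -0.01918441]), 'grip_force': 0.0, 'width': 0.998496696683006}
```

View pics/top0.png

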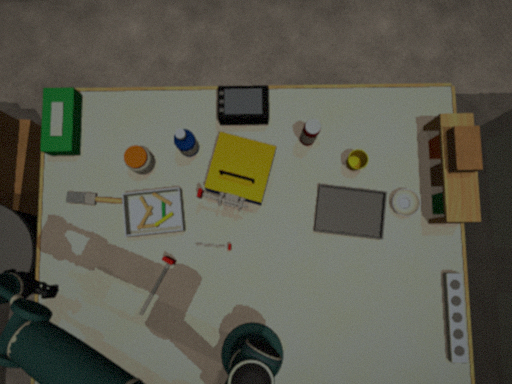

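View pics/side0.png

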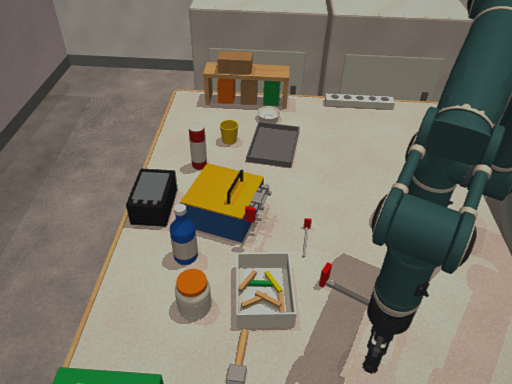

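The top view shows the box with its lid at about (240,168), the handle at (237,174) and the installed pin's red tab at (200,190). The eyes are near (222,200) and (242,205), the tray is at (350,211), and the decoy pins are on the table at (168,260) and (229,246). In the side view the tab is at (250,213) and the handle at (235,187).

```bash
cat > h.py <<'E'
import numpy as np, cv2
from workcell import *
def ray(n,uv):
    m=camera_model(n);K,R,t=m["camera_matrix"],m["R"],np.array(m["t"])
    return -R.T@t, R.T@np.linalg.inv(K)@np.array([uv[0],uv[1],1.])
def onz(n,uv,z):
    c,d=ray(n,uv); return c+d*(z-c[2])/d[2]
def two(a,b):
    c1,d1=ray("top",a);c2,d2=ray("side",b)
    k=np.linalg.lstsq(np.c_[d1,-d2],c2-c1,rcond=None)[0]
    p,q=c1+d1*k[0],c2+d2*k[1]; return (p+q)/2,np.linalg.norm(p-q)
def proj(n,X):
    m=camera_model(n);p=m["camera_matrix"]@(m["R"]@np.array(X)+m["t"]);return p[:2]/p[2]
def blobs(mask,amin=8):
    n,l,s,c=cv2.connectedComponentsWithStats(mask.astype(np.uint8));return [(s[i,4],c[i].round(1),l==i) for i in range(1,n) if s[i,4]>=amin]
E
python3 - <<'E'
from h import *
np.set_printoptions(precision=4,suppress=True)
T=cv2.imread("pics/top0.png");S=cv2.imread("pics/side0.png")
def quad(mask,z,n="top"):
    c=max(cv2.findContours(mask.astype(np.uint8),0,2)[0],key=cv2.contourArea)
    h=cv2.convexHull(c)
    W=np.array([onz(n,p[0],z)[:2] for p in h],np.float32)
    return cv2.minAreaRect(W)
h=cv2.cvtColor(T,cv2.COLOR_BGR2HSV);yel=(abs(h[...,0].astype(int)-27)<6)&(h[...,1]>170)&(h[...,2]>90)
print("lid",quad(yel,.108))
roi=np.zeros(T.shape[:2],bool);roi[175:245,308:390]=1
print("tray",quad(roi&(h[...,2]<125),.025))
for n,I in(("top",T),("side",S)):
    hh=cv2.cvtColor(I,cv2.COLOR_BGR2HSV).astype(int)
    red=((hh[...,0]<6)|(hh[...,0]>174))&(hh[...,1]>150)&(hh[...,2]>60)
    for a,c,m in blobs(red):
        ys,xs=np.where(m);print(n,"red",a,c,xs.min(),xs.max(),ys.min(),ys.max())
    dark=hh[...,2]<60; 
    r=(slice(160,190),slice(210,262)) if n=="top" else (slice(165,210),slice(220,250))
    mm=np.zeros_like(dark);mm[r]=dark[r]
    for a,c,m in blobs(mm):print(n,"blk",a,c)
a=cv2.resize(T[125:225,180:300],None,fx=5,fy=5,interpolation=2)[:, :600]
b=cv2.resize(S[155:245,175:285],None,fx=5,fy=5,interpolation=2)
v=np.zeros((500,1150,3),np.uint8);v[:500,:600]=a;v[:450,600:]=b
cv2.imwrite("pics/c0.png",cv2.resize(v,(800,348)))
E
```

```text
lid ((0.6378617882728577, 0.030670925974845886), (0.19652913510799408, 0.19770854711532593), 74.23088073730469)
tray ((0.4956967532634735, -0.3542850911617279), (0.27859488129615784, 0.24406756460666656), 89.31959533691406)
top red 32 [199.4 192.1] 197 202 188 196
top red 13 [229.2 246.5] 228 230 244 249
top red 50 [167.8 259.9] 163 173 256 263
top blk 81 [236.6 175.7]
side red 144 [196.7 136.2] 189 203 130 142
side red 69 [198.3 164.9] 192 205 161 168
side red 137 [249.8 213.8] 245 255 206 221
side red 53 [307.  222.5] 304 310 218 227
side red 159 [324.9 274.3] 319 331 263 286
side blk 108 [234.  185.2]
```

View pics/c0.png

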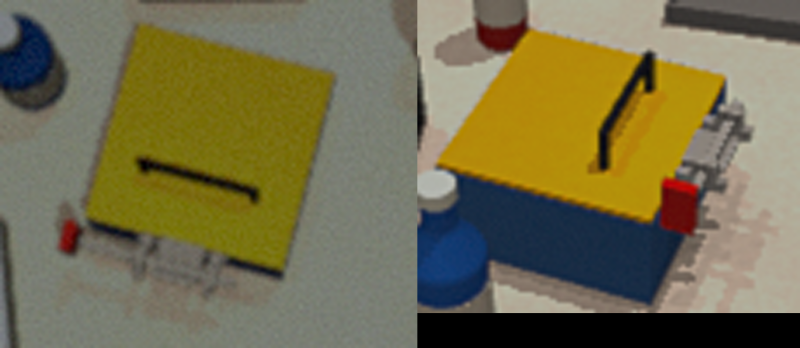

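```bash
cat >> h.py <<'E'
from scipy.spatial.transform import Rotation as Ro
def go(x,y,z,ydir=None):
    "remaining turn (tool frame, rad) and then shift in cm in the turned tool axes; ydir = heading of tool y in deg"
    s=read_state();R=Ro.from_rotvec(s["tcp_rot"])
    if ydir is not None:
        a=np.radians(ydir);Y=np.array([np.cos(a),np.sin(a),0]);Z=np.array([0,0,-1.]);G=Ro.from_matrix(np.c_[np.cross(Y,Z),Y,Z])
    else: G=R
    print("pos",s["tool_pos"].round(4),"turn",(R.inv()*G).as_rotvec().round(3),"shift cm",(G.inv().apply(np.array([x,y,z])-s["tool_pos"])*100).round(2),"F",s["wrist_force"].round(1),"w",round(s["width"]*8.54,2),"g",round(s["grip_force"],1),"t",round(s["time"],2))
E
python3 - <<'E'
from h import *
np.set_printoptions(precision=4,suppress=True)
T=cv2.imread("pics/top0.png")
print("tab",two((199.4,192.1),(249.8,213.8)), "handle",two((236.6,175.2),(234,185.2)))
yaw=np.radians(-15.77);X=np.array([np.cos(yaw),np.sin(yaw)]);Y=np.array([-X[1],X[0]]);c=np.array([.6379,.0307])
print("expected tab",c-.125*X+.1*Y,"handle",c-.04*X)
for z in(.145,.155):print("tab top",z,onz("top",(199.4,191.5),z))
g=cv2.cvtColor(T,cv2.COLOR_BGR2HSV)
print(g[205:215:5,350],g[170,350],g[250,350])
roi=np.zeros(T.shape[:2],bool);roi[175:245,308:392]=1
d=roi&(g[...,2]<105)
k=max(cv2.findContours(d.astype(np.uint8),0,2)[0],key=cv2.contourArea);r=cv2.minAreaRect(k)
print(r, [onz("top",p,.025) for p in cv2.boxPoints(r)])
go(.545,.161,.3,74.2)
E
```

```text
tab (array([0.548 , 0.1633, 0.1362]), np.float64(0.0017092016364146617)) handle (array([0.6043, 0.0409, 0.1331]), np.float64(0.0004936330543044034))
expected tab [0.5448 0.1609] handle [0.5994 0.0416]
tab top 0.145 [0.5497 0.1622 0.145 ]
tab top 0.155 [0.5485 0.1608 0.155 ]
[[27 30 77]
 [15 35 72]] [ 18  71 101] [ 45  25 123]
((349.798583984375, 211.2626953125), (71.1369400024414, 49.392765045166016), 6.519801616668701) [array([ 0.4179, -0.2162,  0.025 ]), array([ 0.5915, -0.2408,  0.025 ]), array([ 0.5596, -0.4904,  0.025 ]), array([ 0.3868, -0.4626,  0.025 ])]
pos [0.2742 0.6161 0.2301] turn [-0.002 -0.    -0.143] shift cm [-38.45 -36.41  -6.99] F [-0.1  0.3 -0.4] w 8.53 g 0.0 t 0.1
```

```bash
python3 -m crank '[[[0,0,0,0,0,-0.072],[0,0,0,0,0,-0.071],[-2.74,-2.6,-0.5,0,0,0],[-2.74,-2.6,-0.5,0,0,0],[-2.74,-2.6,-0.5,0,0,0],[-2.74,-2.6,-0.5,0,0,0],[-2.74,-2.6,-0.5,0,0,0],[-2.74,-2.6,-0.5,0,0,0]]]' 5
python3 -m crank '[[[-2.74,-2.6,-0.5,0,0,0],[-2.74,-2.6,-0.5,0,0,0],[-2.74,-2.6,-0.5,0,0,0],[-2.74,-2.6,-0.5,0,0,0],[-2.74,-2.6,-0.5,0,0,0],[-2.74,-2.6,-0.5,0,0,0],[-2.74,-2.6,-0.5,0,0,0],[-2.74,-2.6,-0.5,0,0,0]]]'
python3 -c "
from h import *
go(.548,.162,.2,74.2)"
```

```text
time: 0.77
tool_pos: [0.3905, 0.42, 0.2609]
tcp_rot: [-0.431, -3.111, 0.001]
wrist_force: [0.9, 0.2, 0.8]
width: 0.586
grip_force: 0.0
time: 1.43
tool_pos: [0.5448, 0.1601, 0.3011]
tcp_rot: [-0.432, -3.111, 0.0]
wrist_force: [1.2, 0.7, -0.3]
width: 0.589
grip_force: 0.0
pos [0.5448 0.1601 0.3011] turn [-0.    -0.001 -0.   ] shift cm [-0.26  0.27 10.11] F [ 1.2  0.7 -0.3] w 5.03 g 0.0 t 1.43
```

```bash
python3 -m crank '[[[-0.25,0.25,3.4,0,0,0],[0,0,3.4,0,0,0],[0,0,3.3,0,0,0],[0,0,2.5,0,0,0],[0,0,2.5,0,0,0],[0,0,2.4,0,0,0],[0,0,0,0,0,0]]]' 4.5
python3 - <<'E'
from h import *
go(.548,.162,.125,74.2)
T=read_camera("top");S=read_camera("side")
v=np.hstack([cv2.resize(T[150:230,165:265],(400,320),interpolation=2),cv2.resize(S[160:240,200:300],(400,320),interpolation=2)])
cv2.imwrite("pics/c1.png",v)
E
```

```text
time: 2.02
tool_pos: [0.5428, 0.1624, 0.1199]
tcp_rot: [-0.431, -3.101, 0.007]
wrist_force: [-0.8, -0.3, -1.6]
width: 0.525
grip_force: 0.0
pos [0.5428 0.1624 0.1199] turn [-0.006 -0.01  -0.   ] shift cm [-0.51  0.11 -0.51] F [-0.8 -0.3 -1.6] w 4.49 g 0.0 t 2.02
```

View pics/c1.png

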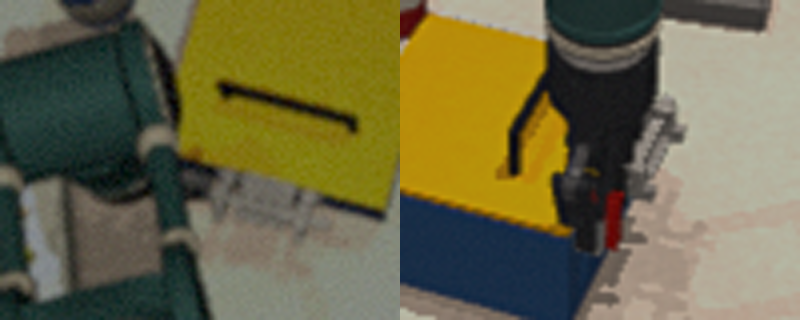

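Run:
```python
from h import *
go(.548,.162,.125,74.2)
s=read_state();p=s["tool_pos"]
for q in (p,p+[0,0,.02],[.548,.162,.135],[.540,.162,.135]):print(proj("side",q).round(1),proj("top",q).round(1))
S=read_camera("side");hh=cv2.cvtColor(S,cv2.COLOR_BGR2HSV).astype(int)
print(proj("side",[.548,.162,.159]),proj("side",[.548,.162,.109]))
for r in (208,212,216,219):print(r,S[r,236:262].tolist())
```

```text
pos [0.5464 0.1634 0.1252] turn [-0.002 -0.003 -0.   ] shift cm [-0.19 -0.09  0.02] F [ 0.2 -0.4  0.9] w 4.49 g 0.0 t 2.12
[250.  216.5] [199.8 193.2]
[250.1 211.5] [199.  192.5]
[249.5 213.7] [199.8 192.4]
[252.3 213.9] [199.8 194.8]
[249.63069358 207.66887323] [249.4393431  220.10483797]
208 [[10, 142, 177], [8, 86, 105], [25, 26, 30], [30, 25, 23], [42, 42, 44], [42, 42, 45], [38, 40, 40], [31, 29, 31], [23, 23, 22], [24, 23, 21], [19, 19, 21], [21, 20, 47], [17, 17, 78], [26, 23, 31], [26, 22, 32], [14, 15, 72], [11, 13, 100], [11, 14, 101], [6, 8, 102], [26, 30, 105], [55, 57, 63], [68, 71, 73], [69, 74, 77], [69, 73, 77], [70, 74, 78], [70, 74, 79]]
212 [[10, 151, 186], [10, 145, 177], [8, 83, 101], [23, 26, 27], [25, 19, 18], [27, 24, 24], [25, 25, 23], [22, 22, 22], [25, 26, 26], [27, 24, 26], [20, 20, 20], [26, 24, 24], [30, 28, 28], [29, 28, 25], [26, 25, 45], [10, 9, 86], [9, 9, 101], [11, 13, 102], [10, 11, 96], [36, 25, 58], [77, 70, 67], [120, 130, 142], [136, 152, 172], [132, 150, 169], [137, 153, 173], [131, 147, 166]]
216 [[8, 128, 183], [9, 113, 159], [9, 108, 151], [9, 103, 146], [8, 101, 144], [7, 79, 110], [27, 68, 88], [28, 28, 34], [24, 20, 21], [26, 24, 27], [23, 19, 20], [24, 25, 25], [53, 54, 55], [80, 83, 82], [52, 53, 68], [14, 14, 101], [7, 12, 102], [9, 15, 99], [19, 21, 92], [51, 58, 90], [87, 96, 105], [94, 106, 119], [128, 143, 162], [131, 147, 166], [130, 146, 163], [128, 142, 161]]
219 [[69, 40, 16], [70, 41, 23], [73, 46, 38], [72, 49, 47], [56, 45, 47], [58, 55, 57], [55, 57, 58], [42, 39, 41], [25, 23, 24], [25, 25, 23], [24, 22, 23], [30, 28, 28], [52, 55, 54], [78, 81, 83], [52, 53, 81], [9, 9, 101], [6, 6, 100], [5, 9, 98], [15, 20, 88], [49, 55, 86], [85, 95, 105], [83, 93, 103], [79, 88, 99], [79, 88, 99], [80, 89, 100], [97, 108, 122]]
```

The arm has settled and its TCP projects onto the tab centre at (250,214) in the side view. The near finger only looks offset because it is open along the angled box axis, so I'll grip now.

```bash
python3 -m crank '[[[-0.2,0,0,0,0,0],[0,0,0,0,0,0],[0,0,0,0,0,0],[0,0,0,0,0,0],[0,0,0,0,0,0],[0,0,0,0,0,0]]]' 0 70
python3 -c "
from h import *
go(.548,.162,.125,74.2)"
```

```text
time: 2.67
tool_pos: [0.5511, 0.1634, 0.1285]
tcp_rot: [0.431, 3.108, 0.002]
wrist_force: [0.7, -0.1, 6.0]
width: 0.13
grip_force: 68.3
pos [0.5511 0.1634 0.1285] turn [0.002 0.004 0.   ] shift cm [ 0.26 -0.22  0.35] F [ 0.7 -0.1  6. ] w 1.11 g 68.3 t 2.67
```

```bash
python3 -m crank '[[[0.1,0,-0.3,0,0,0],[0,0.5,0,0,0,0],[0,1,0,0,0,0],[0,1,0,0,0,0],[0,1,0,0,0,0],[0,1,0,0,0,0]]]'
python3 -c "
from h import *
go(.548,.162,.125,74.2)"
```

```text
time: 3.17
tool_pos: [0.5611, 0.2079, 0.1289]
tcp_rot: [-0.431, -3.112, 0.0]
wrist_force: [1.8, -1.4, -1.0]
width: 0.129
grip_force: 68.4
pos [0.5611 0.2079 0.1289] turn [-0.    -0.     0.001] shift cm [ 0.01 -4.77  0.39] F [ 1.8 -1.4 -1. ] w 1.1 g 68.4 t 3.17
```

```bash
python3 -m crank '[[[0,1.3,0,0,0,0],[0,1.3,0,0,0,0],[0,1.3,0,0,0,0],[0,1.3,0,0,0,0],[0,0,0,0,0,0]]]'
python3 - <<'E'
from h import *
go(.548,.162,.125,74.2)
print("jar",onz("top",(137,156),.11),"soft",onz("top",(183,135),.2))
S=read_camera("side");cv2.imwrite("pics/s2.png",cv2.resize(S[140:330,150:340],(600,600)))
E
```

```text
time: 3.58
tool_pos: [0.5752, 0.26, 0.1292]
tcp_rot: [-0.43, -3.111, -0.003]
wrist_force: [-0.2, 0.2, -0.0]
width: 0.132
grip_force: 68.4
pos [0.5752 0.26   0.1292] turn [ 0.002 -0.001  0.001] shift cm [ -0.05 -10.17   0.42] F [-0.2  0.2 -0. ] w 1.12 g 68.4 t 3.58
jar [0.67762052 0.37795435 0.11      ] soft [0.72463778 0.20768211 0.2       ]
```

View pics/s2.png

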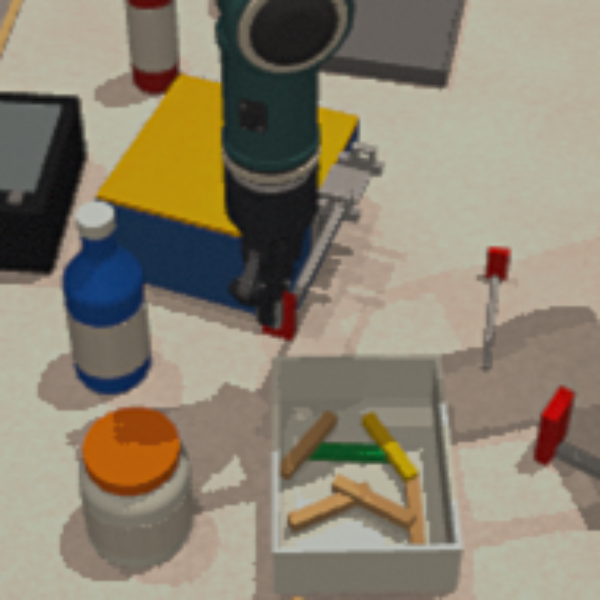

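The picture shows the pin in the gripper, with its tab at (285,315) and its bar sliding out of the eyes. The jar and basket are well clear. I'll pull it fully out and lift.

```bash
python3 -m crank '[[[0,1.3,0,0,0,0],[0,1.3,0,0,0,0],[0,1.0,0,0,0,0],[0,0,0,0,0,0],[0,0,-1,0,0,0],[0,0,-2.5,0,0,0],[0,0,-3.5,0,0,0],[0,0,-3.5,0,0,0]]]'
python3 -m crank '[[[0,0,-3.5,0,0,0],[0,0,-2,0,0,0],[0,0,0,0,0,0]]]'
python3 - <<'E'
from h import *
# tray: centre (.489,-.353), y heading 82.7; tab 77 mm from the centre along it
a=np.radians(82.7);print(np.array([.489,-.353])+.077*np.array([np.cos(a),np.sin(a)]))
go(.499,-.277,.285,82.7)
S=read_camera("side");T=read_camera("top")
v=np.hstack([cv2.resize(T[140:290,150:350],(400,300)),cv2.resize(S[120:270,170:370],(400,300))]);cv2.imwrite("pics/c3.png",v)
E
```

```text
time: 4.3
tool_pos: [0.5836, 0.2904, 0.2346]
tcp_rot: [-0.432, -3.109, 0.003]
wrist_force: [1.5, 0.4, -0.3]
width: 0.129
grip_force: 68.5
time: 4.55
tool_pos: [0.5876, 0.2922, 0.298]
tcp_rot: [0.431, 3.101, 0.01]
wrist_force: [0.9, 0.4, 0.2]
width: 0.131
grip_force: 68.5
[ 0.49878397 -0.27662413]
pos [0.5876 0.2922 0.298 ] turn [ 0.007  0.01  -0.149] shift cm [  1.56 -57.58   1.3 ] F [0.9 0.4 0.2] w 1.12 g 68.5 t 4.55
```

View pics/c3.png

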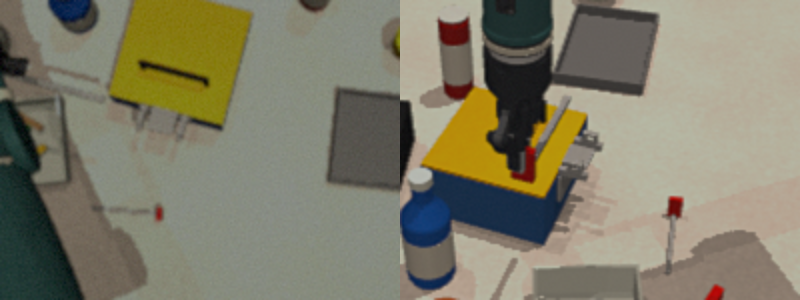

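The pin is out and held straight in the gripper. Next I carry it above the box to the tray.

```bash
python3 -m crank '[[[0,0,0,0,0,-0.075],[0,0,0,0,0,-0.074],[0.1,-2,0,0,0,0],[0.1,-3.5,0,0,0,0],[0.1,-3.8,0,0,0,0],[0.1,-3.8,0,0,0,0],[0.1,-3.8,0,0,0,0],[0.1,-3.8,0,0,0,0]]]'
python3 -m crank '[[[0.1,-3.8,0,0,0,0],[0.1,-3.8,0,0,0,0],[0.1,-3.8,0,0,0,0],[0.1,-3.8,0,0,0,0],[0.1,-3.8,0,0,0,0],[0.1,-3.8,0,0,0,0],[0.1,-3.8,0,0,0,0],[0.1,-3.8,0,0,0,0]]]'
python3 -m crank '[[[0.1,-3.5,0,0,0,0],[0.1,-2.8,0,0,0,0],[0,0,0,0,0,0],[0,0,0,0,0,0]]]'
python3 - <<'E'
from h import *
go(.499,-.277,.08,82.7)
S=read_camera("side");T=read_camera("top")
v=np.hstack([cv2.resize(T[140:260,280:430],(400,320)),cv2.resize(S[60:180,180:330],(400,320))]);cv2.imwrite("pics/c4.png",v)
E
```

```text
time: 5.32
tool_pos: [0.5503, 0.085, 0.2862]
tcp_rot: [-0.198, -3.13, 0.002]
wrist_force: [0.4, 0.1, -2.0]
width: 0.127
grip_force: 68.5
time: 5.98
tool_pos: [0.5039, -0.2149, 0.2864]
tcp_rot: [-0.199, -3.131, -0.003]
wrist_force: [0.3, -0.2, -0.5]
width: 0.13
grip_force: 68.5
time: 6.32
tool_pos: [0.4944, -0.2767, 0.2864]
tcp_rot: [-0.204, -3.13, -0.004]
wrist_force: [-0.7, 0.8, -2.0]
width: 0.129
grip_force: 68.6
pos [ 0.4944 -0.2767  0.2864] turn [ 0.002 -0.005 -0.003] shift cm [-0.46  0.03 20.64] F [-0.7  0.8 -2. ] w 1.1 g 68.6 t 6.32
```

View pics/c4.png

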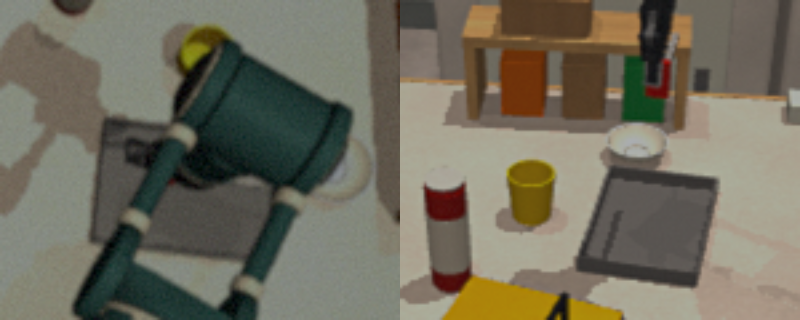

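```bash
python3 -c "
from h import *
print(proj('side',[.489,-.353,.022]))"
python3 -m crank '[[[-0.4,-1.2,0,0,0,0],[0,0,3.5,0,0,0],[0,0,3.8,0,0,0],[0,0,3.8,0,0,0],[0,0,3.8,0,0,0],[0,0,3.8,0,0,0],[0,0,3,0,0,0],[0,0,0,0,0,0]]]'
python3 - <<'E'
from h import *
read_camera("side")
go(.497,-.289,.027,82.7)
S=read_camera("side");T=read_camera("top")
v=np.hstack([cv2.resize(T[160:250,300:412],(400,320)),cv2.resize(S[100:180,230:330],(400,320))]);cv2.imwrite("pics/c5.png",v)
E
```

```text
[274.08493256 141.75950743]
time: 7.08
tool_pos: [0.4936, -0.284, 0.0645]
tcp_rot: [-0.195, -3.123, -0.011]
wrist_force: [-2.0, 0.9, -1.7]
width: 0.13
grip_force: 68.7
pos [ 0.4957 -0.2854  0.0681] turn [ 0.004 -0.009  0.002] shift cm [-0.18 -0.34  4.11] F [ 0.1  0.5 -1.3] w 1.08 g 68.7 t 7.13
```

View pics/c5.png

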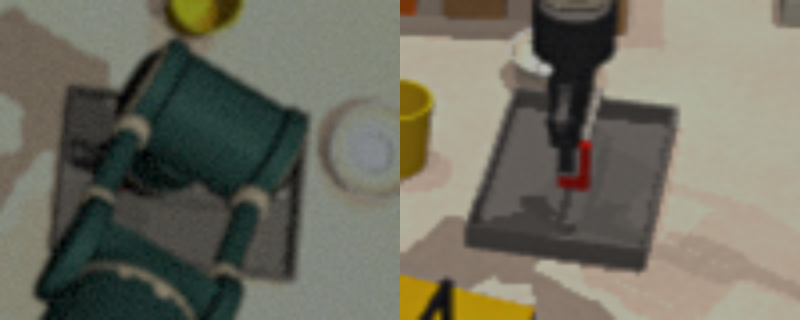

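The pin hangs inside the tray outline, with its tab at crop (575,170), and is clear of the walls. Lowering it now.

```bash
python3 -m crank '[[[0,-0.3,1.2,0,0,0],[0,0,1.0,0,0,0],[0,0,0.8,0,0,0],[0,0,0.5,0,0,0],[0,0,0.3,0,0,0],[0,0,0,0,0,0],[0,0,0,0,0,0]]]'
python3 -c "
from h import *
go(.497,-.289,.025,82.7)"
```

```text
time: 7.82
tool_pos: [0.4982, -0.2913, 0.0341]
tcp_rot: [-0.199, -3.135, -0.0]
wrist_force: [0.4, -0.7, -0.5]
width: 0.128
grip_force: 68.7
pos [ 0.4982 -0.2913  0.0341] turn [ 0.    -0.     0.001] shift cm [0.15 0.22 0.91] F [ 0.4 -0.7 -0.5] w 1.09 g 68.7 t 7.82
```

```bash
python3 -m crank '[[[0,0,0.3,0,0,0],[0,0,0.2,0,0,0],[0,0,0,0,0,0],[0,0,0,0,0,0]]]'
python3 -m crank '[[[0,0,0.2,0,0,0],[0,0,0,0,0,0],[0,0,0,0,0,0]]]'
```

```text
time: 8.15
tool_pos: [0.4983, -0.2913, 0.0292]
tcp_rot: [-0.199, -3.135, -0.0]
wrist_force: [-0.4, 0.8, -1.2]
width: 0.128
grip_force: 68.7
time: 8.4
tool_pos: [0.4983, -0.2913, 0.0272]
tcp_rot: [-0.199, -3.135, -0.0]
wrist_force: [0.1, -0.3, -0.4]
width: 0.126
grip_force: 68.7
```

```bash
python3 -m crank '[[[0,0,0.2,0,0,0],[0,0,0,0,0,0],[0,0,0,0,0,0]]]'
python3 -m crank '[[[0,0,0.1,0,0,0],[0,0,0,0,0,0],[0,0,0,0,0,0]]]'
```

```text
time: 8.65
tool_pos: [0.4982, -0.2913, 0.0251]
tcp_rot: [-0.199, -3.135, -0.0]
wrist_force: [-0.1, -0.5, -1.2]
width: 0.13
grip_force: 68.7
time: 8.9
tool_pos: [0.4984, -0.2914, 0.0249]
tcp_rot: [0.199, 3.135, -0.0]
wrist_force: [-1.6, 1.0, 4.5]
width: 0.132
grip_force: 69.5
```

Contact with the tray floor. Release and lift.

```bash
python3 -m crank '[[[0,0,0,0,0,0],[0,0,0,0,0,0],[0,0,0,0,0,0],[0,0,-0.5,0,0,0],[0,0,-1,0,0,0],[0,0,-2,0,0,0],[0,0,-3.5,0,0,0],[0,0,-3.8,0,0,0]]]' 3
python3 -m crank '[[[0,0,-3.8,0,0,0],[0,0,-3.8,0,0,0],[0,0,-3.8,0,0,0],[0,0,0,0,0,0]]]'
python3 - <<'E'
from h import *
S=read_camera("side");T=read_camera("top")
v=np.hstack([cv2.resize(T[160:250,300:412],(400,320)),cv2.resize(S[100:180,230:330],(400,320))]);cv2.imwrite("pics/c6.png",v)
yaw=np.radians(-15.77);h=np.array([.602,.0413]);print(h)
go(.602,.0413,.29,74.2)
go(.602,.0413,.29,164.2)
go(.602,.0413,.29,-15.8)
print(read_state()["q"].round(2))
E
```

```text
time: 9.57
tool_pos: [0.4969, -0.2904, 0.1322]
tcp_rot: [-0.199, -3.132, -0.003]
wrist_force: [0.5, -0.2, 0.0]
width: 0.349
grip_force: 0.0
time: 9.9
tool_pos: [0.5028, -0.2942, 0.2579]
tcp_rot: [0.198, 3.12, -0.013]
wrist_force: [0.9, 0.2, 1.0]
width: 0.354
grip_force: 0.0
[0.602  0.0413]
pos [ 0.4999 -0.2924  0.2505] turn [-0.003  0.007  0.149] shift cm [-0.74 34.88 -3.95] F [-0.7  0.9  0.1] w 3.02 g 0.0 t 10.0
pos [ 0.4999 -0.2924  0.2505] turn [-0.007  0.003 -1.422] shift cm [-34.88  -0.74  -3.95] F [-0.7  0.9  0.1] w 3.02 g 0.0 t 10.0
pos [ 0.4999 -0.2924  0.2505] turn [0.003 0.007 1.72 ] shift cm [34.88  0.74 -3.95] F [-0.7  0.9  0.1] w 3.02 g 0.0 t 10.0
[-0.57  0.07  1.8  -0.    1.27 -2.02]
```

View pics/c6.png

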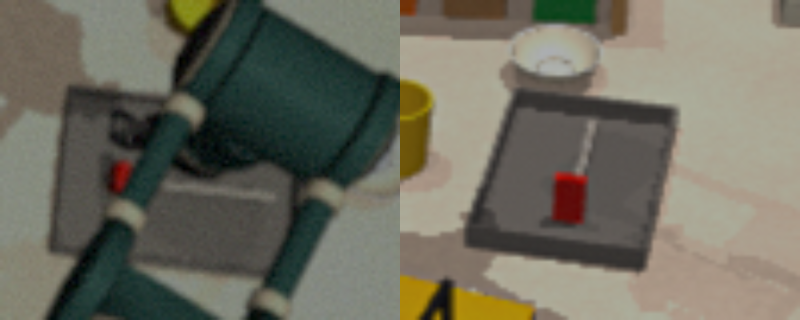

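The pin lies wholly inside the tray and is released: tab at crop (570,198), tail at (590,120) in the side view. Next is the turn and transfer to the handle.

```bash
python3 -m crank '[[[0,0,-3.5,0,0,0.12],[0,0,0,0,0,0.123],[0,0,0,0,0,0.123],[0,0,0,0,0,0.123],[0,0,0,0,0,0.123],[0,0,0,0,0,0.123],[0,0,0,0,0,0.123],[0,0,0,0,0,0.123]]]' 5
python3 -m crank '[[[0,0,0,0,0,0.123],[0,0,0,0,0,0.123],[0,0,0,0,0,0.123],[0,0,0,0,0,0.123],[0,0,0,0,0,0.123],[0,0,0,0,0,0.123],[2.5,0,0,0,0,0],[3.5,0.1,0,0,0,0]]]'
python3 -m crank '[[[3.5,0.1,0,0,0,0],[3.5,0.1,0,0,0,0],[3.5,0.1,0,0,0,0],[3.5,0.1,0,0,0,0],[3.5,0.1,0,0,0,0],[3.5,0.1,0,0,0,0],[0,0,0,0,0,0],[0,0,0,0,0,0]]]'
python3 -c "
from h import *
go(.602,.0413,.19,-15.8)"
```

```text
time: 10.67
tool_pos: [0.4973, -0.2907, 0.2792]
tcp_rot: [-1.659, -2.664, -0.0]
wrist_force: [0.5, -0.6, -0.5]
width: 0.586
grip_force: 0.0
time: 11.33
tool_pos: [0.5141, -0.2349, 0.2791]
tcp_rot: [-2.507, -1.889, 0.004]
wrist_force: [0.3, 0.8, 1.4]
width: 0.585
grip_force: 0.0
time: 12.0
tool_pos: [0.5776, -0.0315, 0.2793]
tcp_rot: [-2.5, -1.899, 0.004]
wrist_force: [0.3, -0.1, -0.3]
width: 0.586
grip_force: 0.0
pos [ 0.5776 -0.0315  0.2793] turn [-0.003  0.001  0.004] shift cm [7.67 0.36 8.93] F [ 0.3 -0.1 -0.3] w 5.01 g 0.0 t 12.0
```

```bash
python3 -m crank '[[[3.8,0.2,0,0,0,0],[3.8,0.2,0,0,0,0],[0,0,3,0,0,0],[0,0,3,0,0,0],[0,0,3,0,0,0],[0,0,0,0,0,0],[0,0,0,0,0,0]]]'
python3 - <<'E'
from h import *
go(.602,.0413,.130,-15.8)
S=read_camera("side");T=read_camera("top")
v=np.hstack([cv2.resize(T[130:220,180:292],(400,320)),cv2.resize(S[140:220,190:290],(400,320))]);cv2.imwrite("pics/c7.png",v)
E
```

```text
time: 12.58
tool_pos: [0.6004, 0.0374, 0.1884]
tcp_rot: [-2.503, -1.892, 0.009]
wrist_force: [-0.6, 0.0, 0.9]
width: 0.584
grip_force: 0.0
pos [0.6004 0.0374 0.1884] turn [-0.006  0.002 -0.   ] shift cm [0.42 0.05 5.84] F [-0.6  0.   0.9] w 4.99 g 0.0 t 12.58
```

View pics/c7.png

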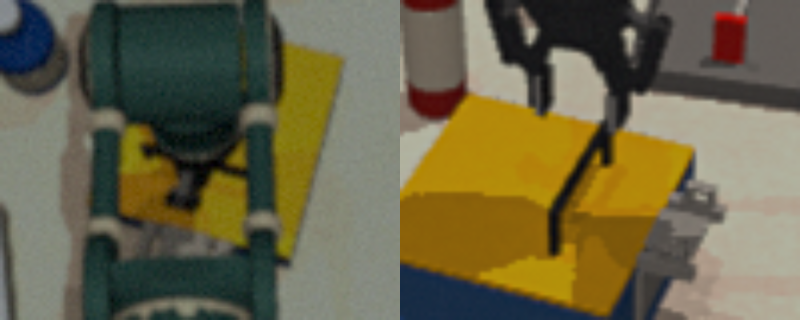

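The open fingers straddle the handle: tips at crop (543,110) and (617,125), bar middle at about (582,170), directly below them. I'll descend and grip.

```bash
python3 -m crank '[[[0.3,0,2,0,0,0],[0,0,2,0,0,0],[0,0,1.5,0,0,0],[0,0,0.3,0,0,0],[0,0,0,0,0,0],[0,0,0,0,0,0]]]'
python3 -m crank '[[[0,0,0,0,0,0],[0,0,0,0,0,0],[0,0,0,0,0,0],[0,0,0,0,0,0],[0,0,0,0,0,0],[0,0,0,0,0,0]]]' 0 50
python3 -c "
from h import *
go(.602,.0413,.129,-15.8)"
```

```text
time: 13.18
tool_pos: [0.6052, 0.0412, 0.1356]
tcp_rot: [2.504, 1.894, 0.004]
wrist_force: [-1.0, 0.3, -0.2]
width: 0.585
grip_force: 0.0
time: 13.68
tool_pos: [0.5998, 0.0428, 0.1345]
tcp_rot: [-2.5, -1.892, 0.009]
wrist_force: [-14.1, 3.5, 12.6]
width: 0.095
grip_force: 48.9
pos [0.5998 0.0428 0.1345] turn [-0.009  0.     0.001] shift cm [-0.09  0.26  0.55] F [-14.1   3.5  12.6] w 0.81 g 48.9 t 13.68
```

```bash
python3 -m crank '[[[0,-0.25,0,0,0,0],[0,-0.2,0,0,0,0],[0,0,0,0,0,0],[0,0,0,0,0,0]]]' 0 60
python3 -m crank '[[[0,0.2,-0.6,0,0,0],[0,0.27,-0.6,0,0,0],[0,0.28,-0.6,0,0,0],[0,0.3,-0.56,0,0,0],[0,0.32,-0.56,0,0,0],[0,0.35,-0.54,0,0,0],[0,0,0,0,0,0],[0,0,0,0,0,0]]]'
python3 -c "
from h import *
go(.602,.0413,.129,-15.8)"
```

```text
time: 14.02
tool_pos: [0.5998, 0.0429, 0.1346]
tcp_rot: [2.505, 1.896, 0.001]
wrist_force: [-3.5, 1.1, 6.2]
width: 0.091
grip_force: 59.2
time: 14.68
tool_pos: [0.6153, 0.0385, 0.1687]
tcp_rot: [-2.504, -1.895, 0.002]
wrist_force: [-5.2, 4.0, -1.3]
width: 0.085
grip_force: 58.6
pos [0.6153 0.0385 0.1687] turn [-0.002 -0.     0.001] shift cm [-0.09 -1.36  3.97] F [-5.2  4.  -1.3] w 0.73 g 58.6 t 14.68
```

```bash
python3 -m crank '[[[0,0.38,-0.52,0,0,0],[0,0.39,-0.52,0,0,0],[0,0.42,-0.49,0,0,0],[0,0.43,-0.48,0,0,0],[0,0.47,-0.45,0,0,0],[0,0.47,-0.44,0,0,0],[0,0.5,-0.4,0,0,0],[0,0.51,-0.4,0,0,0]]]'
python3 -m crank '[[[0,0.53,-0.36,0,0,0],[0,0.54,-0.36,0,0,0],[0,0,0,0,0,0],[0,0,0,0,0,0],[0,0,0,0,0,0]]]'
python3 - <<'E'
from h import *
go(.602,.0413,.129,-15.8)
S=read_camera("side");T=read_camera("top")
cv2.imwrite("pics/t8.png",T);cv2.imwrite("pics/s8.png",S)
v=np.hstack([cv2.resize(T[130:220,180:292],(400,320)),cv2.resize(S[110:230,160:310],(400,320))]);cv2.imwrite("pics/c8.png",v)
E
```

```text
time: 15.35
tool_pos: [0.6482, 0.0292, 0.2069]
tcp_rot: [-2.501, -1.894, 0.005]
wrist_force: [-11.6, 4.2, 9.6]
width: 0.084
grip_force: 58.7
time: 15.77
tool_pos: [0.6604, 0.0258, 0.216]
tcp_rot: [-2.505, -1.896, -0.001]
wrist_force: [-9.1, 4.5, 9.4]
width: 0.091
grip_force: 59.5
pos [0.6604 0.0258 0.216 ] turn [ 0.    -0.001  0.001] shift cm [-0.1  -6.04  8.7 ] F [-9.1  4.5  9.4] w 0.78 g 59.5 t 15.77
```

View pics/c8.png

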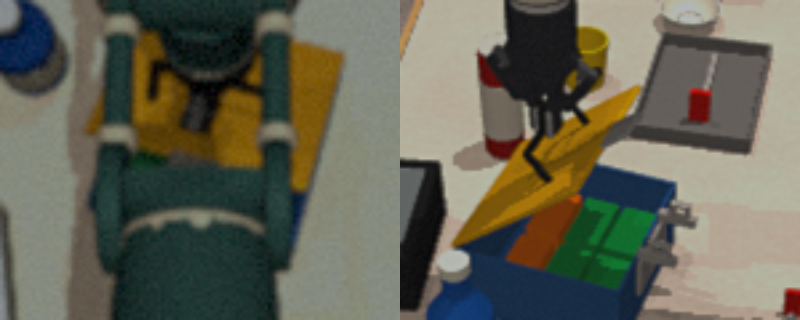

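The lid is open and held: its front edge runs from crop (590,190) to (640,88) in the side view. I'll check the angle from those corners.

Run:
```python
from h import *
yaw=np.radians(-15.77);X=np.array([np.cos(yaw),np.sin(yaw)]);Y=np.array([-X[1],X[0]]);c=np.array([.639,.031])
for a in (36,38,40,42,44):
    t=np.radians(a);o=[]
    for y in(.1,-.1):
        for n in (0,.008):
            bx=.1-.2*np.cos(t)+n*np.sin(t);z=.1+.2*np.sin(t)+n*np.cos(t)
            o.append(proj("side",[*(c+bx*X+y*Y),z]).round(1).tolist())
    print(a,o)
h=cv2.cvtColor(cv2.imread("pics/s8.png"),cv2.COLOR_BGR2HSV).astype(int)
m=((abs(h[...,0]-24)<9)&(h[...,1]>150)&(h[...,2]>60));m[:135]=0;m[:,:165]=0;m[:,256:]=0
b=max(blobs(m),key=lambda q:q[0])
ct=max(cv2.findContours(b[2].astype(np.uint8),0,1)[0],key=cv2.contourArea);print(cv2.approxPolyDP(ct,3,True)[:,0].tolist())
go(.66,.026,.216)
```

```text
36 [[229.2, 186.7], [227.5, 184.5], [253.4, 146.6], [252.0, 144.5]]
38 [[227.7, 184.8], [226.0, 182.7], [252.2, 144.8], [250.7, 142.8]]
40 [[226.2, 183.0], [224.4, 180.9], [250.8, 143.1], [249.3, 141.1]]
42 [[224.6, 181.1], [222.7, 179.0], [249.5, 141.4], [247.8, 139.4]]
44 [[222.9, 179.3], [221.0, 177.3], [248.0, 139.7], [246.3, 137.7]]
[[249, 142], [230, 151], [229, 157], [224, 154], [209, 167], [216, 178], [205, 168], [209, 162], [205, 163], [179, 201], [226, 182]]
pos [0.6603 0.0258 0.216 ] turn [0. 0. 0.] shift cm [ 0.01 -0.03 -0.  ] F [-8.3  2.5 10.2] w 0.75 g 59.5 t 15.87
```

```bash
python3 -c "
from h import *
s=read_state();print(abs(s['joint_vel']).max(),s['grip_force']);print(finish_job())"
```

```text
0.001817961382153989 59.51992750167847
the job is handed in; nothing more can be done
None
```

I drew the pin out with the lid shut and left it lying released, wholly inside the tray; the lid is held steady by its handle at about 40° (measured to about 1°), and the job was handed in at about 16 s.

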